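Show a seal's carved face to the desk camera in a swivel mirror

TASK

Lay the square stone seal flat and centred on top of the narrow wooden pillar rest, with its carved end facing the swivel mirror, and let go of it. Then take the mirror by the tab on its top and turn it until the desk camera sees the middle of the carved end in the middle of the mirror; the mirror is sprung, so finish while still holding the tab steady at that angle, with the seal left lying on the rest. Do not disturb the other things on the desk.

Things in the scene. Friction and masses are not known exactly. Their poses are not given: they have to be found in the camera images.
- seal: square stone name seal, loose, about 120 g, lying on its side: a pale block 28 x 28 mm and 60 mm long, with a round knob (24 mm across, 20 mm long) on one end; the flat other end is carved, with reddish strokes. Origin: middle of the 80 mm length, on the underside; +x out of the carved end, z up. Block x -20 to +40 mm, knob x -40 to -20; balance point about x +7 mm, 14 mm up
- mark (a point): centre of the seal's carved end, 40 mm along +x and 14 mm up from the seal's origin; same axes as the seal, so +x points out of the carved face
- rest: fixed turned wooden pillar, 85 mm tall, with a flat round top 34 mm across on a thin stem and a foot 72 mm across; it stands in front of the mirror, well to the right of the camera. Origin: centre of the underside of the foot, so the top is 85 mm above it
- lens (a point): centre of the front lens of the desk camera, a black box camera (top 123 mm above the desk) on the same grey stand as the mirror; 100 mm above the desk and 240 mm from the mirror's swivel axis; it looks level, straight at the middle of the mirror
- sight (a point): unseen frame fixed on the mirror's swivel axis at the middle of the glass, 100 mm above the desk; it only turns, twice as far as the mirror. Its +x axis is the camera's line of sight after the bounce off the mirror, level; z up. The camera sees in the middle of the mirror what lies on this +x axis
- mirror: framed flat mirror, 84 mm wide, 80 tall, on a fixed upright swivel axis. Origin: on the axis at desk height; +x: the way the glass faces, z up; the glass lies on the axis. It turns clockwise from above (away from the camera) from its stop, up to 1.4 rad, against a weak spring (0.08 N m/rad) that returns it. Right when +x is halfway between the directions to lens and mark
- tab (a point): middle of the flat upright steel tab on top of the mirror, the part to hold, 165 mm above the desk on the swivel axis, turning with the mirror, same axes: 8 mm thick along x, 40 mm wide along y, 50 mm tall (140 to 190 mm above the desk), free all round
- round_seal: bystander: round stone seal 26 mm across, 58 mm tall, standing loose; origin under its centre
- ink_pot: bystander: low round white ink-paste pot, 60 mm across, 32 mm tall, loose, standing in front of the mirror; origin under its centre
- pen: bystander: marker pen 125 mm long, 13 mm thick, lying loose; origin under the middle, lying along x
- tumbler: bystander: green drinking bottle 68 mm across, 190 mm tall, at the left; origin under its centre

How it is judged:
By the outcome, as a careful person would: the job done as asked, in the order asked, and still so for the second after the job is handed in, while the arm keeps its last pose, push and grip.
It also fails if it takes over 51 s, if anything falls off the work surface, if the arm or the gripper's body presses on something with over 40 N, if the wrist force passes 120 N, or if a joint passes its speed limit or range.

ROBOT

A 6-joint arm with a two-finger parallel gripper is mounted at the origin on the work surface. World frame = base frame: x ahead of the robot, y to its left, z up, the work surface at z = 0. Lengths are in m, angles in rad, forces in N, time in s.
With the tool pointing down it reaches from about 0.375 to 0.9 m from the base axis. Payload 3.1 kg.
Tool frame: the origin (TCP) lies midway between the tips of the shut fingers; the grasp point (between the pads) lies 19 mm behind it; z points along the fingers, y is the line along which they close (so a half turn about z gives the same grasp; the last joint's range is limited). The gripper opens to 87 mm and grips with 3 to 60 N. Pads are 19 mm wide; open, the fingers measure 117 mm over their backs; the gripper's body (75 mm by 190 mm) begins 51 mm behind the grasp point.
Start: joints at [1.06, 0.527, 1.433, -0, 1.181, -0.178], TCP at [0.204, 0.591, 0.223] pointing down, gripper open.
Joint ranges: [-3.08, 3.08], [-0.75, 2.2], [0.22, 2.44], [-1.43, 4.57], [0, 2.65], [-2.85, 2.85]. Speed limits (rad/s): [2.79, 2.79, 3.14, 3.14, 3.14, 3.14].

INTERFACE

Orientations are given as a unit quaternion [x, y, z, w].
In Python, from rig import manip gives the robot as it stands.
- The arm moves only by the tool step_arm, never from a script. Its argument "moves" is a list of rows, each an object with "claw": the opening, from -1 (shut) to 1 (fully open); "dp": the shift along the tool's x, y, z in m, a list of three; "roll": the turn about the tool's z in rad. A call has 1 to 10 rows; each row is the pose to reach, as a shift and turn from the pose commanded when the call began, along the tool's axes at that moment; what a row does not reach only later rows make up. A row lasts 1/8 s, in which the tool goes at most 62.5 mm and 10.7 degrees, less where a joint would pass 70% of its speed; a pose out of reach is approached as far as the arm can. A call with a gripper value outside its range is refused whole. The fingers move at their own pace and stop on an object; the grip force is fixed at half the most. Time passes only in rows, so rows that repeat a pose let the fingers close. It gives the time, the measured TCP pose, the force, the opening and the grip force at its end, in the units of the state.
- manip.get_state(): the state, without advancing time (a new reading comes with each control period).
- manip.get_image(name): name is "scene" or "top" or "wrist"; returns the picture (420x560x3 uint8, red, green, blue); there is no depth.
- manip.camera_params(name): a dict with "camera_matrix" (3x3 intrinsics, pixels), "extrinsics" (4x4, takes a point from world to camera coordinates); the wrist camera has in their place "tool_from_camera" (4x4, takes a point from camera to tool coordinates, whose origin is the TCP and whose axes are the flange's). Camera axes: x right, y down, z forward; pixel columns grow to the right and rows downward; lengths in m; the calibration is good to about 2 mm. The wrist camera is an equidistant fisheye: a pixel r from the principal point sees the ray r / f radians off the axis. A picture is of the moment at which its call begins: read the wrist's pose just before it. camera_params takes no time and is no camera call.
- manip.job_done(): hands the job in; it is judged then, once.
The state is a dict: "t": time; "joint_pos": joint angles; "qd": joint speeds; "joint_efforts": joint torques, N m; "tool_pos": TCP position; "orientation": TCP orientation; "wrist_force": force on the tool from outside, world axes, zero at the start; "torque": the same for the moment, N m; "gripper_width": opening from 0.0 (shut) to 1.0 (fully open); "gripper_force": force on a finger pad.
Only numpy, scipy, OpenCV 4.12 (cv2) and the standard library are available. Lean on these libraries where they do the work, as an engineer would, in place of code of your own. Each camera call takes 0.05 s, during which the arm holds its last target. There are 200 camera calls.

## Working session

There is one attempt and no reset: what is moved stays moved. The work goes in short steps, Python scripts to look and compute and a tool call to move; the robot and the scene stay as the last step left them, time stands still between calls to the robot, and variables do not carry over. Pictures are saved under pics/ and viewed, at most 13 in all, crops included, and the job is handed in when it is done.

Besides the shell and the picture viewer there is one more tool, called after "Request:" in YAML: its name, and indented under it one key for each argument. step_arm: Moves the arm, as the interface text tells. Its arguments: {"type":"object","properties":{"moves":{"type":"array","items":{"type":"object","properties":{"claw":{"type":"number"},"dp":{"type":"array","items":{"type":"number"}},"roll":{"type":"number"}}}}},"required":["moves"]}

```bash
mkdir -p pics; ls; python3 - <<'E'
from rig import manip
import cv2,numpy as np
np.set_printoptions(precision=4,suppress=True)
s=manip.get_state();print(s)
for n in("scene","top","wrist"):
    im=manip.get_image(n);cv2.imwrite(f"pics/{n}0.png",im[...,::-1])
    for k,v in manip.camera_params(n).items():print(n,k,v)
E
```

```text
pics
{'t': 0.0, 'joint_pos': array([ 1.0605,  0.5285,  1.4339,  0.    ,  1.1814, -0.1785]), 'qd': array([ 0.0003, -0.0003, -0.0008, -0.001 ,  0.0015, -0.0014]), 'joint_efforts': array([ -0.001 , -44.0041, -17.6589,   0.0634,   0.0583,  -0.0001]), 'tool_pos': array([0.2032, 0.5903, 0.2216]), 'orientation': array([ 0.1651,  0.9863, -0.001 , -0.0004]), 'wrist_force': array([ 0.8686, -0.5567, -0.9032]), 'torque': array([0.0081, 0.076 , 0.0062]), 'gripper_force': 0.0, 'gripper_width': 1.0012128376828775}
scene camera_matrix [[439.5003   0.     274.7061]
 [  0.     439.5003 208.0003]
 [  0.       0.       1.    ]]
scene extrinsics [[ 0.7597  0.6503 -0.0034 -0.4464]
 [ 0.3534 -0.4172 -0.8373 -0.0545]
 [-0.5459  0.6349 -0.5468  1.4617]
 [ 0.      0.      0.      1.    ]]
top camera_matrix [[421.7317   0.     277.52  ]
 [  0.     421.7317 211.1909]
 [  0.       0.       1.    ]]
top extrinsics [[-0.0261 -0.9996  0.0087  0.0563]
 [-0.9935  0.025  -0.111   0.52  ]
 [ 0.1107 -0.0116 -0.9938  1.498 ]
 [ 0.      0.      0.      1.    ]]
wrist camera_matrix [[325.1923   0.     283.9218]
 [  0.     325.1923 211.9757]
 [  0.       0.       1.    ]]
wrist tool_from_camera [[ 0.0006 -0.9608 -0.2772  0.075 ]
 [ 1.      0.0008 -0.0004 -0.0006]
 [ 0.0006 -0.2772  0.9608 -0.1615]
 [ 0.      0.      0.      1.    ]]
```

View pics/top0.png

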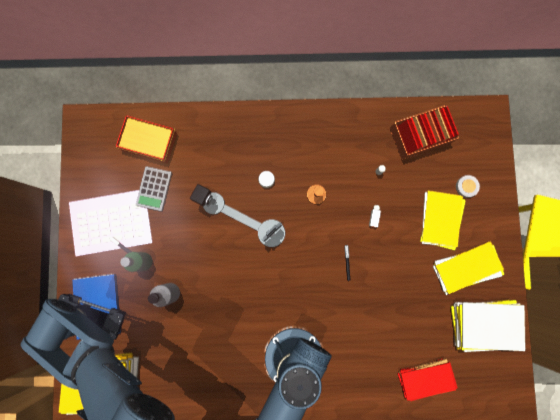

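View pics/scene0.png

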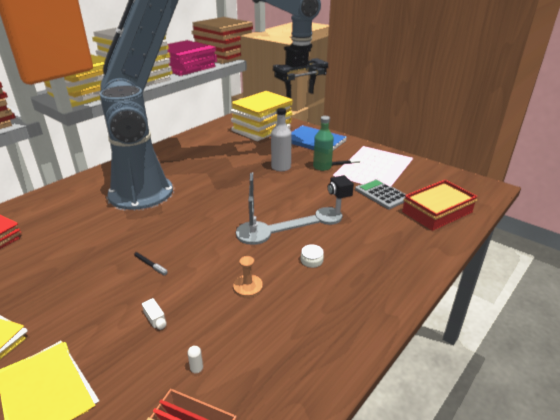

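The top view shows the mirror at (272,233), desk camera (200,194), rest (317,194), seal (376,216), pen (347,262), round seal (381,170) and pot (266,179). The scene view agrees: rest top at about (247,262), seal (154,313). I'll enlarge both next.

```bash
cat > h.py <<'E'
from rig import manip
import cv2,numpy as np
np.set_printoptions(precision=4,suppress=True)
def ray(n,uv):
    p=manip.camera_params(n);K=p["camera_matrix"];E=p["extrinsics"]
    d=E[:3,:3].T@np.linalg.solve(K,[uv[0],uv[1],1]);return -E[:3,:3].T@E[:3,3],d
def onz(n,uv,z):
    c,d=ray(n,uv);return c+d*(z-c[2])/d[2]
def proj(n,P):
    p=manip.camera_params(n);q=p["extrinsics"][:3,:3]@P+p["extrinsics"][:3,3];q=p["camera_matrix"]@q;return q[:2]/q[2]
def tri(obs):
    A=np.zeros((3,3));b=np.zeros(3)
    for n,uv in obs:
        c,d=ray(n,uv);d/=np.linalg.norm(d);M=np.eye(3)-np.outer(d,d);A+=M;b+=M@c
    return np.linalg.solve(A,b)
E
python3 - <<'E'
from h import *
t=cv2.imread("pics/top0.png");s=cv2.imread("pics/scene0.png")
a=cv2.resize(t[150:290,180:400],None,fx=3.6,fy=3.6,interpolation=cv2.INTER_CUBIC)[:, :800]
cv2.imwrite("pics/topc.png",a)
b=cv2.resize(s[160:385,120:370],None,fx=2.6,fy=2.6,interpolation=cv2.INTER_CUBIC);cv2.imwrite("pics/scenec.png",b)
print(a.shape,b.shape)
for nm,uv,z in [("mirrorfoot",(272,233),0),("cam",(200,194),.12),("rest",(317,194),.085),("seal",(376,216),.02),("round",(381,170),.05),("pen",(347,262),.01),("pot",(266,179),.03)]:print(nm,onz("top",uv,z))
print(ray("scene",(0,0))[0],ray("top",(0,0))[0])
E
```

```text
(504, 792, 3) (585, 650, 3)
mirrorfoot [0.4445 0.065  0.    ]
cam [0.5767 0.307  0.12  ]
rest [ 0.5721 -0.0963  0.085 ]
seal [ 0.4956 -0.3154  0.02  ]
round [ 0.6593 -0.3348  0.05  ]
pen [ 0.332  -0.2039  0.01  ]
pot [0.6403 0.0819 0.03  ]
[ 1.1563 -0.6604  0.7521] [0.3522 0.0606 1.5459]
```

View pics/topc.png

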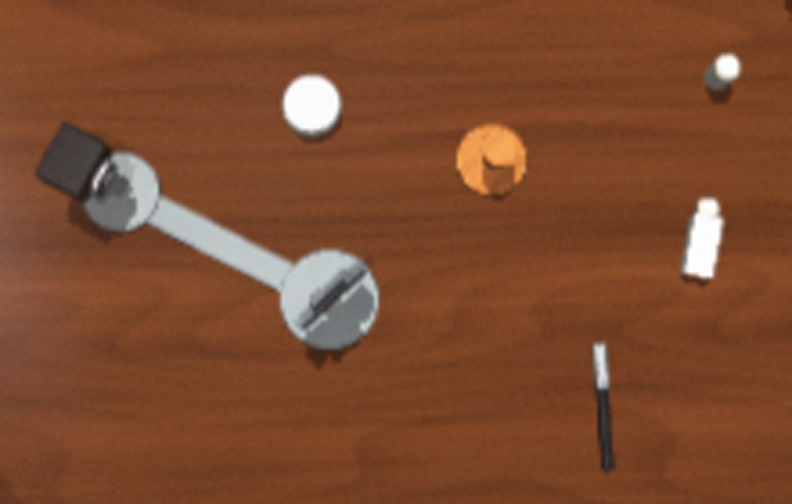

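View pics/scenec.png

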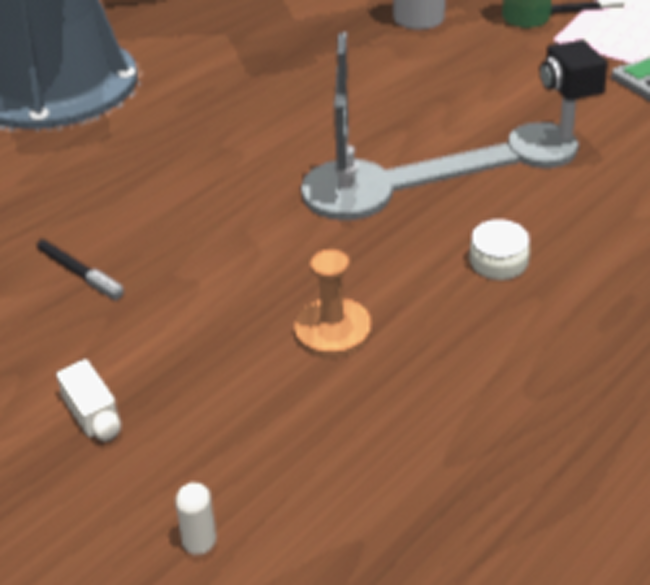

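Enlarged, the seal's knob points away from the robot (top crop 708,206) and its carved end towards it (697,277). The rest top is at (500,150) and its foot at (491,160). The mirror foot is centred at (330,299), with the glass edges running (300,330)–(370,265). In the scene crop the rest top is at (329,262), clear of everything around it.

```bash
cat >> h.py <<'E'
from scipy.spatial.transform import Rotation as R
def to(P,head):
    "dp, roll from the present measured pose to TCP at P, tool y heading (deg), tool down"
    s=manip.get_state();M=R.from_quat(s["orientation"]).as_matrix()
    h=np.degrees(np.arctan2(M[1,1],M[0,1]));r=(h-head+180)%360-180
    print("t",round(s["t"],2),"pos",s["tool_pos"],"head",round(h,2),"tilt",M[2,:2],"dp",M.T@(np.array(P)-s["tool_pos"]),"roll",np.radians(r),"F",s["wrist_force"])
def big(mask,k=1):
    c=sorted(cv2.findContours(mask.astype(np.uint8),0,2)[0],key=cv2.contourArea)[-k:]
    return c
E
python3 - <<'E'
from h import *
t=cv2.imread("pics/top0.png").astype(int);s=cv2.imread("pics/scene0.png").astype(int)
T=lambda u,v:(180+(u+.5)/3.6-.5,150+(v+.5)/3.6-.5)
S=lambda u,v:(120+(u+.5)/2.6-.5,160+(v+.5)/2.6-.5)
for nm,a,b in [("resttop",T(500,150),S(329,262)),("restfoot",T(491,160),S(333,324)),("mfoot",T(330,299),S(347,187)),("camfoot",T(121,190),S(543,143)),("pot",T(312,104),S(499,237)),("knobend",T(709,200),S(108,427))]:
    P=tri([("top",a),("scene",b)]);print(nm,P,proj("top",P)-a,proj("scene",P)-b)
def sub(im,n,x0,x1,y0,y1,z):
    m=np.zeros(im.shape[:2]);m[y0:y1,x0:x1]=(im[y0:y1,x0:x1].min(2)>150)
    c=big(m)[0];r=cv2.minAreaRect(c);print(n,r)
    for p in cv2.boxPoints(r):print(onz(n,p,z))
sub(t,"top",365,390,200,235,.028)
sub(s,"scene",135,172,290,335,.028)
to((.47,.2,.32),71)
E
```

```text
resttop [ 0.5832 -0.1006  0.0836] [-0.4433 -0.3919] [-0.8811  0.082 ]
restfoot [ 0.5844 -0.0998  0.0084] [-0.297 -0.262] [-0.5958  0.0584]
mfoot [0.4461 0.0684 0.0084] [-0.2683 -0.2465] [-0.4631  0.0445]
camfoot [0.5623 0.2782 0.0094] [-0.1354 -0.1546] [-0.2471  0.0383]
pot [0.6427 0.0816 0.032 ] [-0.2513 -0.2756] [-0.5167  0.0682]
knobend [ 0.5356 -0.3195  0.0189] [-0.1031 -0.0661] [-0.2089  0.017 ]
top ((375.3240051269531, 215.46800231933594), (7.960402965545654, 21.197927474975586), 10.30484676361084)
[ 0.4621 -0.2882  0.028 ]
[ 0.5377 -0.3058  0.028 ]
[ 0.5318 -0.3341  0.028 ]
[ 0.4562 -0.3163  0.028 ]
scene ((154.91574096679688, 312.6348571777344), (30.575931549072266, 14.45838737487793), 58.570438385009766)
[ 0.4587 -0.3158  0.028 ]
[ 0.4603 -0.2831  0.028 ]
[ 0.5518 -0.3089  0.028 ]
[ 0.5487 -0.339   0.028 ]
t 0.15 pos [0.2033 0.5904 0.2218] head 70.99 tilt [ 0.0003 -0.0017] dp [-0.3793 -0.2824 -0.0979] roll -0.00014645242875263475 F [-0.393  -0.0826  0.177 ]
```

Request:
step_arm:
  moves:
    - {"dp":[0,0,-0.06],"claw":1}
    - {"dp":[0,0,-0.1],"claw":1}
    - {"dp":[-0.05,-0.035,-0.1],"claw":1}
    - {"dp":[-0.1,-0.07,-0.1],"claw":1}
    - {"dp":[-0.15,-0.11,-0.1],"claw":1}
    - {"dp":[-0.2,-0.145,-0.1],"claw":1}
    - {"dp":[-0.25,-0.18,-0.1],"claw":1}
    - {"dp":[-0.29,-0.22,-0.1],"claw":1}
    - {"dp":[-0.34,-0.25,-0.1],"claw":1}
    - {"dp":[-0.38,-0.28,-0.1],"claw":1}

```text
validation failed for argument at $.mo...
```

```bash
python3 -c "
from h import *
to((.49,-.31,.26),77)"
```

```text
t 0.15 pos [0.2033 0.5904 0.2218] head 70.99 tilt [ 0.0003 -0.0017] dp [-0.5644 -0.758  -0.0371] roll -0.1048662075484124 F [-0.393  -0.0826  0.177 ]
```

Request:
step_arm:
  moves:
    - {"claw":1,"dp":[0,0,-0.06],"roll":0}
    - {"claw":1,"dp":[0,0,-0.1],"roll":0}
    - {"claw":1,"dp":[-0.05,-0.035,-0.1],"roll":0}
    - {"claw":1,"dp":[-0.1,-0.07,-0.1],"roll":0}
    - {"claw":1,"dp":[-0.15,-0.11,-0.1],"roll":0}
    - {"claw":1,"dp":[-0.2,-0.145,-0.1],"roll":0}
    - {"claw":1,"dp":[-0.25,-0.18,-0.1],"roll":0}
    - {"claw":1,"dp":[-0.29,-0.22,-0.1],"roll":0}
    - {"claw":1,"dp":[-0.34,-0.25,-0.1],"roll":0}
    - {"claw":1,"dp":[-0.38,-0.28,-0.1],"roll":0}

```text
t: 1.4
tool_pos: [0.4728, 0.2005, 0.3225]
orientation: [0.166, 0.986, 0.0, 0.0]
wrist_force: [-0.0, -0.3, 0.1]
gripper_width: 0.996
gripper_force: 0.0
```

Request:
step_arm:
  moves:
    - {"claw":1,"dp":[-0.02,-0.05,0],"roll":0}
    - {"claw":1,"dp":[-0.04,-0.105,0],"roll":0}
    - {"claw":1,"dp":[-0.06,-0.16,0],"roll":0}
    - {"claw":1,"dp":[-0.08,-0.215,0],"roll":-0.02}
    - {"claw":1,"dp":[-0.1,-0.27,0.01],"roll":-0.04}
    - {"claw":1,"dp":[-0.12,-0.32,0.02],"roll":-0.06}
    - {"claw":1,"dp":[-0.14,-0.37,0.03],"roll":-0.08}
    - {"claw":1,"dp":[-0.16,-0.42,0.04],"roll":-0.1}
    - {"claw":1,"dp":[-0.182,-0.477,0.06],"roll":-0.105}
    - {"claw":1,"dp":[-0.182,-0.477,0.06],"roll":-0.105}

```text
t: 2.65
tool_pos: [0.4874, -0.3115, 0.2604]
orientation: [0.116, 0.993, 0.0, -0.001]
wrist_force: [-0.2, 0.2, 1.0]
gripper_width: 0.996
gripper_force: 0.0
```

```bash
cat >> h.py <<'E'
def wray(uv,s):
    p=manip.camera_params("wrist");K=p["camera_matrix"];T=p["tool_from_camera"]
    d=np.array([uv[0]-K[0,2],uv[1]-K[1,2]])/K[0,0];th=np.linalg.norm(d)
    v=np.r_[d/th*np.sin(th),np.cos(th)];M=R.from_quat(s["orientation"]).as_matrix()
    return s["tool_pos"]+M@T[:3,3],M@T[:3,:3]@v
def wonz(uv,z,s):
    c,d=wray(uv,s);return c+d*(z-c[2])/d[2]
def wproj(P,s):
    p=manip.camera_params("wrist");K=p["camera_matrix"];T=p["tool_from_camera"];M=R.from_quat(s["orientation"]).as_matrix()
    q=T[:3,:3].T@(M.T@(np.array(P)-s["tool_pos"])-T[:3,3]);r=np.hypot(q[0],q[1]);th=np.arctan2(r,q[2])
    return K[:2,2]+K[0,0]*th*q[:2]/r
E
python3 - <<'E'
from h import *
s=manip.get_state();im=manip.get_image("wrist")[...,::-1];cv2.imwrite("pics/w1.png",im)
u,v=wproj((.497,-.311,.028),s);print(u,v)
to((.49,-.31,.26),77)
m=np.zeros(im.shape[:2]);x0,y0=int(max(u-90,0)),int(max(v-90,0))
m[y0:y0+180,x0:x0+180]=im[y0:y0+180,x0:x0+180].min(2)>150
c=big(m)[0];r=cv2.minAreaRect(c);print(r)
for p in cv2.boxPoints(r):print(p,wonz(p,.028,s))
cv2.imwrite("pics/w1c.png",np.hstack([cv2.resize(im[y0:y0+180,x0:x0+180],(540,540),interpolation=2)]))
print(x0,y0)
E
```

```text
286.7633360743336 189.6577800048762
t 2.7 pos [ 0.4875 -0.3094  0.261 ] head 76.81 tilt [0.0024 0.0016] dp [-0.0026 -0.      0.001 ] roll -0.0033075674406779264 F [ 0.0952  0.4392 -0.6947]
((287.5, 189.5), (59.0, 23.0), 90.0)
[276. 160.] [ 0.458  -0.3153  0.028 ]
[299. 160.] [ 0.4644 -0.2881  0.028 ]
[299. 219.] [ 0.5376 -0.3045  0.028 ]
[276. 219.] [ 0.5309 -0.3329  0.028 ]
196 99
```

View pics/w1c.png

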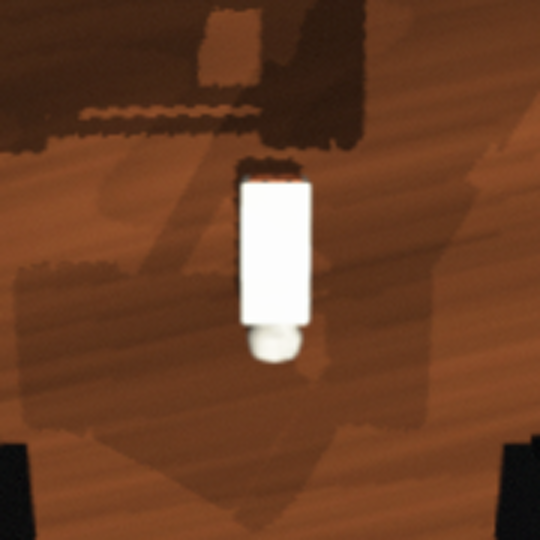

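The crop shows the block's top face at (241,181)–(311,325), carved edge uppermost and knob below it ending near (275,361). It is square to the tool axes.

```bash
python3 - <<'E'
from h import *
s=manip.get_state()
P=[wonz((196+u/3-.33,99+v/3-.33),.028,s) for u,v in((241,181),(311,181),(311,325),(241,325))]
a=(P[0]+P[1])/2;b=(P[3]+P[2])/2
d=a-b;print(np.array(P),"len",np.linalg.norm(d),np.linalg.norm(P[0]-P[1]),np.linalg.norm(P[3]-P[2]),"yaw",np.degrees(np.arctan2(d[1],d[0])))
c=(a+b)/2;d/=np.linalg.norm(d);o=c-d*.010;print("blockmid",c,"origin",o)
G=o+d*.007;yaw=np.degrees(np.arctan2(d[1],d[0]))
to((G[0],G[1],.006),yaw-90)
E
```

```text
[[ 0.457  -0.3127  0.028 ]
 [ 0.4634 -0.285   0.028 ]
 [ 0.5225 -0.2982  0.028 ]
 [ 0.5158 -0.3268  0.028 ]] len 0.06054157973121699 0.028397941234893944 0.029342683799258515 yaw 166.98918034899444
blockmid [ 0.4897 -0.3057  0.028 ] origin [ 0.4994 -0.3079  0.028 ]
t 2.7 pos [ 0.4875 -0.3094  0.261 ] head 76.81 tilt [0.0024 0.0016] dp [-0.0049  0.0037  0.255 ] roll -0.0031187289067141533 F [ 0.0952  0.4392 -0.6947]
```

Request:
step_arm:
  moves:
    - {"claw":1,"dp":[-0.005,0.003,0.06],"roll":-0.003}
    - {"claw":1,"dp":[-0.005,0.003,0.12],"roll":-0.003}
    - {"claw":1,"dp":[-0.005,0.003,0.18],"roll":-0.003}
    - {"claw":1,"dp":[-0.005,0.003,0.22],"roll":-0.003}
    - {"claw":1,"dp":[-0.005,0.003,0.245],"roll":-0.003}
    - {"claw":1,"dp":[-0.005,0.003,0.253],"roll":-0.003}
    - {"claw":1,"dp":[-0.005,0.003,0.253],"roll":-0.003}

```text
t: 3.58
tool_pos: [0.4942, -0.3054, 0.01]
orientation: [0.111, 0.994, 0.0, 0.0]
wrist_force: [-0.1, -0.2, 0.6]
gripper_width: 1.004
gripper_force: 0.0
```

```bash
python3 -c "
from h import *
to((.4926,-.3063,.007),77)"
```

```text
t 3.58 pos [ 0.4942 -0.3054  0.01  ] head 77.23 tilt [-0.0001  0.0001] dp [ 0.0014 -0.0013  0.003 ] roll 0.0040828144441007 F [-0.1202 -0.2043  0.5874]
```

Request:
step_arm:
  moves:
    - {"claw":1,"dp":[0.001,-0.001,0.003],"roll":0}
    - {"claw":0,"dp":[0.001,-0.001,0.003],"roll":0}
    - {"claw":-0.4,"dp":[0.001,-0.001,0.003],"roll":0}
    - {"claw":-1,"dp":[0.001,-0.001,0.003],"roll":0}
    - {"claw":-1,"dp":[0.001,-0.001,0.003],"roll":0}
    - {"claw":-1,"dp":[0.001,-0.001,0.003],"roll":0}
    - {"claw":-1,"dp":[0.001,-0.001,0.003],"roll":0}

```text
t: 4.45
tool_pos: [0.4926, -0.3068, 0.0065]
orientation: [0.112, 0.994, 0.0, -0.0]
wrist_force: [0.6, -0.3, 0.5]
gripper_width: 0.407
gripper_force: 0.0
```

```bash
python3 -c "
from h import *
to((.584,-.1,.18),39.3)"
```

```text
t 4.45 pos [ 0.4926 -0.3068  0.0065] head 77.18 tilt [0.0001 0.    ] dp [-0.0432  0.2219 -0.1735] roll 0.6610832568994297 F [ 0.6371 -0.2538  0.4782]
```

Request:
step_arm:
  moves:
    - {"claw":-1,"dp":[0,0,0],"roll":0}
    - {"claw":-1,"dp":[0,0,0],"roll":0}
    - {"claw":-1,"dp":[0,0,0],"roll":0}
    - {"claw":-1,"dp":[0,0,0],"roll":0}

```text
t: 4.95
tool_pos: [0.4927, -0.3069, 0.0065]
orientation: [0.112, 0.994, -0.0, 0.0]
wrist_force: [1.0, -0.0, -0.3]
gripper_width: 0.318
gripper_force: 30.0
```

Request:
step_arm:
  moves:
    - {"claw":-1,"dp":[0,0,-0.03],"roll":0}
    - {"claw":-1,"dp":[0,0,-0.08],"roll":0}
    - {"claw":-1,"dp":[0,0.02,-0.13],"roll":0.1}
    - {"claw":-1,"dp":[-0.01,0.07,-0.14],"roll":0.25}
    - {"claw":-1,"dp":[-0.02,0.12,-0.14],"roll":0.4}
    - {"claw":-1,"dp":[-0.03,0.17,-0.14],"roll":0.55}
    - {"claw":-1,"dp":[-0.04,0.2,-0.14],"roll":0.66}
    - {"claw":-1,"dp":[-0.0405,0.2245,-0.14],"roll":0.66}
    - {"claw":-1,"dp":[-0.0405,0.2245,-0.12],"roll":0.66}
    - {"claw":-1,"dp":[-0.0405,0.2245,-0.12],"roll":0.66}

```text
t: 6.2
tool_pos: [0.5803, -0.0958, 0.125]
orientation: [0.427, 0.904, -0.0, -0.002]
wrist_force: [-0.3, -0.1, -1.2]
gripper_width: 0.318
gripper_force: 30.0
```

```bash
python3 - <<'E'
from h import *
to((.5818,-.0974,.12),39.3)
s=manip.get_state()
w=manip.get_image("wrist")[...,::-1];sc=manip.get_image("scene")[...,::-1];tp=manip.get_image("top")[...,::-1]
cv2.imwrite("pics/w2.png",w);cv2.imwrite("pics/s2.png",sc);cv2.imwrite("pics/t2.png",tp)
u,v=map(int,proj("scene",np.array([.58,-.1,.1])));print(u,v)
a=cv2.resize(sc[v-60:v+60,u-60:u+60],(500,500),interpolation=2)
u,v=wproj((.584,-.1,.1),s);print(u,v)
to((.5818,-.0974,.12),39.3)
cv2.imwrite("pics/c2.png",a)
E
```

```text
t 6.2 pos [ 0.5803 -0.0958  0.125 ] head 39.42 tilt [ 0.0042 -0.0025] dp [-0.0023  0.0002  0.005 ] roll 0.002010010172163289 F [-0.3279 -0.0568 -1.16  ]
244 254
284.4333029009814 253.1820401508181
t 6.35 pos [ 0.582  -0.0973  0.1269] head 39.33 tilt [-0.0002  0.0001] dp [ 0.0001 -0.0003  0.0069] roll 0.0005428525561714553 F [ 0.0407  0.1459 -1.5813]
```

View pics/c2.png

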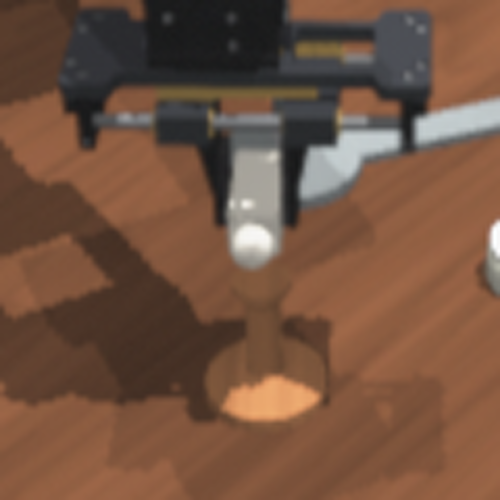

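View pics/w2.png

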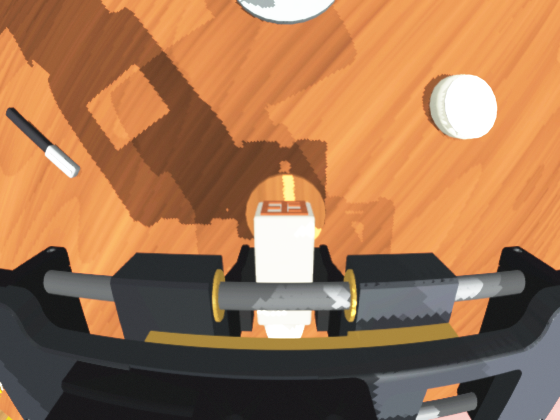

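The scene crop shows the seal held level above the pillar. In the wrist view the carved end's top edge is at (255–313,203), the foot's left and right edges are at u=246 and 327, and its far edge is at v=174.

```bash
python3 - <<'E'
from h import *
s=manip.get_state()
for z in(.0,.008):
  q=np.array([wproj((.584+.036*np.cos(a),-.1+.036*np.sin(a),z),s) for a in np.linspace(0,6.28,80)])
  print(z,"u",q[:,0].min(),q[:,0].max(),"v",q[:,1].min())
# seal top carved edge at present
zt=s["tool_pos"][2]-.0065+.028
for p in((255,202),(313,202)):print(wonz(p,zt,s))
a=(wonz((255,202),zt,s)+wonz((313,202),zt,s))/2
d=np.array([np.cos(np.radians(129.3)),np.sin(np.radians(129.3)),0]);print("origin est",a-.04*d, "tcp at seal x", .04-(a-s["tool_pos"])@d,"lateral",np.cross(d,a-s["tool_pos"])[2])
E
```

```text
0.0 u 244.79101139555533 322.81939905290784 v 167.7741249184973
0.008 u 243.76071213211037 323.83627499893987 v 169.10417303407888
[ 0.5473 -0.0753  0.1484]
[ 0.5673 -0.0589  0.1484]
origin est [ 0.5826 -0.098   0.1484] tcp at seal x 0.0009669979889642202 lateral 3.8685252012483906e-05
```

```bash
python3 - <<'E'
from h import *
s=manip.get_state()
hd=np.radians(39.3);Y=np.array([np.cos(hd),np.sin(hd),0]);X=np.array([-Y[1],Y[0],0])
im=manip.get_image("wrist")[...,::-1];lab=cv2.GaussianBlur(im,(3,3),0).astype(int)
for v in(185,192,200,208): print(v,[tuple(lab[v,u]) for u in range(240,252,2)],'|',[tuple(lab[v,u]) for u in range(318,334,2)])
for u in(270,278,295,300): print(u,[(v,tuple(lab[v,u])) for v in range(166,182,2)])
print([ (v,tuple(lab[v,284])) for v in range(196,224,2)])
for v in (214,216):
  P=wonz((284.4,v),s["tool_pos"][2]+.0215,s);print(v,"TCP seal x",.04-(P-s["tool_pos"])@X)
E
```

```text
185 [(np.int64(43), np.int64(72), np.int64(118)), (np.int64(43), np.int64(72), np.int64(118)), (np.int64(44), np.int64(72), np.int64(118)), (np.int64(45), np.int64(72), np.int64(119)), (np.int64(44), np.int64(71), np.int64(118)), (np.int64(45), np.int64(73), np.int64(120))] | [(np.int64(46), np.int64(76), np.int64(125)), (np.int64(45), np.int64(74), np.int64(120)), (np.int64(48), np.int64(80), np.int64(132)), (np.int64(73), np.int64(128), np.int64(206)), (np.int64(88), np.int64(157), np.int64(238)), (np.int64(89), np.int64(155), np.int64(237)), (np.int64(89), np.int64(153), np.int64(237)), (np.int64(90), np.int64(154), np.int64(237))]
192 [(np.int64(45), np.int64(72), np.int64(119)), (np.int64(44), np.int64(71), np.int64(117)), (np.int64(45), np.int64(72), np.int64(119)), (np.int64(46), np.int64(74), np.int64(122)), (np.int64(53), np.int64(90), np.int64(146)), (np.int64(76), np.int64(136), np.int64(211))] | [(np.int64(81), np.int64(143), np.int64(221)), (np.int64(61), np.int64(106), np.int64(170)), (np.int64(48), np.int64(81), np.int64(134)), (np.int64(68), np.int64(116), np.int64(19
[... 3308 characters left out ...]
.int64(102), np.int64(178), np.int64(236))), (202, (np.int64(62), np.int64(104), np.int64(185))), (204, (np.int64(60), np.int64(99), np.int64(179))), (206, (np.int64(61), np.int64(98), np.int64(177))), (208, (np.int64(62), np.int64(101), np.int64(180))), (210, (np.int64(61), np.int64(99), np.int64(178))), (212, (np.int64(64), np.int64(106), np.int64(190))), (214, (np.int64(107), np.int64(154), np.int64(231))), (216, (np.int64(209), np.int64(225), np.int64(237))), (218, (np.int64(244), np.int64(249), np.int64(250))), (220, (np.int64(250), np.int64(253), np.int64(253))), (222, (np.int64(250), np.int64(253), np.int64(253)))]
214 TCP seal x 0.006538001178662829
216 TCP seal x 0.00747601318009436
```

Request:
step_arm:
  moves:
    - {"claw":-1,"dp":[-0.001,0,0.01],"roll":0}
    - {"claw":-1,"dp":[-0.001,0,0.02],"roll":0}
    - {"claw":-1,"dp":[-0.001,0,0.028],"roll":0}
    - {"claw":-1,"dp":[-0.001,0,0.033],"roll":0}
    - {"claw":-1,"dp":[-0.001,0,0.033],"roll":0}
    - {"claw":-1,"dp":[-0.001,0,0.033],"roll":0}

```text
t: 7.15
tool_pos: [0.5828, -0.0977, 0.0937]
orientation: [0.428, 0.904, 0.0, 0.0]
wrist_force: [-0.3, 0.5, -1.7]
gripper_width: 0.316
gripper_force: 30.0
```

Request:
step_arm:
  moves:
    - {"claw":-1,"dp":[0,0,0.001],"roll":0}
    - {"claw":-1,"dp":[0,0,0.002],"roll":0}
    - {"claw":-1,"dp":[0,0,0.002],"roll":0}
    - {"claw":-1,"dp":[0,0,0.002],"roll":0}

```text
t: 7.65
tool_pos: [0.5826, -0.0977, 0.0916]
orientation: [0.428, 0.904, -0.0, 0.0]
wrist_force: [-0.2, -0.1, -1.8]
gripper_width: 0.322
gripper_force: 30.0
```

Request:
step_arm:
  moves:
    - {"claw":-1,"dp":[0,0,0.0005],"roll":0}
    - {"claw":-1,"dp":[0,0,0.001],"roll":0}
    - {"claw":-1,"dp":[0,0,0.001],"roll":0}

```text
t: 8.02
tool_pos: [0.5827, -0.0977, 0.0915]
orientation: [0.428, 0.904, -0.0, 0.0]
wrist_force: [-2.0, 0.1, 5.2]
gripper_width: 0.318
gripper_force: 30.0
```

Request:
step_arm:
  moves:
    - {"claw":-0.2,"dp":[0,0,-0.0005],"roll":0}
    - {"claw":-0.1,"dp":[0,0,-0.0005],"roll":0}
    - {"claw":0,"dp":[0,0,-0.0005],"roll":0}
    - {"claw":0.2,"dp":[0,0,-0.0005],"roll":0}
    - {"claw":0.4,"dp":[0,0,-0.0005],"roll":0}
    - {"claw":0.4,"dp":[0,0,-0.0005],"roll":0}
    - {"claw":0.4,"dp":[0,0,-0.0005],"roll":0}

```text
t: 8.9
tool_pos: [0.5826, -0.0977, 0.091]
orientation: [0.428, 0.904, 0.0, 0.0]
wrist_force: [-1.1, -0.4, 0.1]
gripper_width: 0.693
gripper_force: 0.0
```

Request:
step_arm:
  moves:
    - {"claw":0.4,"dp":[0,0,-0.015],"roll":0}
    - {"claw":0.4,"dp":[0,0,-0.05],"roll":0}
    - {"claw":0.4,"dp":[0,0,-0.1],"roll":0}
    - {"claw":0.4,"dp":[0,0,-0.15],"roll":0}
    - {"claw":0.4,"dp":[0,0,-0.17],"roll":0}
    - {"claw":0.4,"dp":[0,0,-0.17],"roll":0}
    - {"claw":0.4,"dp":[0,0,-0.17],"roll":0}

```text
t: 9.78
tool_pos: [0.5818, -0.0974, 0.2604]
orientation: [0.428, 0.904, -0.0, -0.001]
wrist_force: [-0.0, 0.8, -0.6]
gripper_width: 0.7
gripper_force: 0.0
```

```bash
python3 - <<'E'
from h import *
s=manip.get_state()
w=manip.get_image("wrist")[...,::-1];cv2.imwrite("pics/w3.png",w)
tp=manip.get_image("top")[...,::-1];sc=manip.get_image("scene")[...,::-1];cv2.imwrite("pics/t3.png",tp);cv2.imwrite("pics/s3.png",sc)
to((.446,.0685,.26),43)
u,v=map(int,wproj((.584,-.1,.1),s));print(u,v)
x0,y0=u-60,v-60
a=cv2.resize(w[y0:y0+120,x0:x0+120],(480,480),interpolation=2)
m=tuple(map(int,proj("scene",np.array([.584,-.1,.09]))));b=cv2.resize(sc[m[1]-30:m[1]+50,m[0]-20:m[0]+30],(300,480),interpolation=2)
print(m);cv2.imwrite("pics/c3.png",np.hstack([a,b]))
E
```

```text
t 9.93 pos [ 0.5818 -0.0974  0.2596] head 39.36 tilt [ 0.0027 -0.0016] dp [0.2144 0.0002 0.0001] roll -0.06353888974943409 F [-0.7293 -0.6106  0.2616]
284 198
(245, 258)
```

View pics/c3.png

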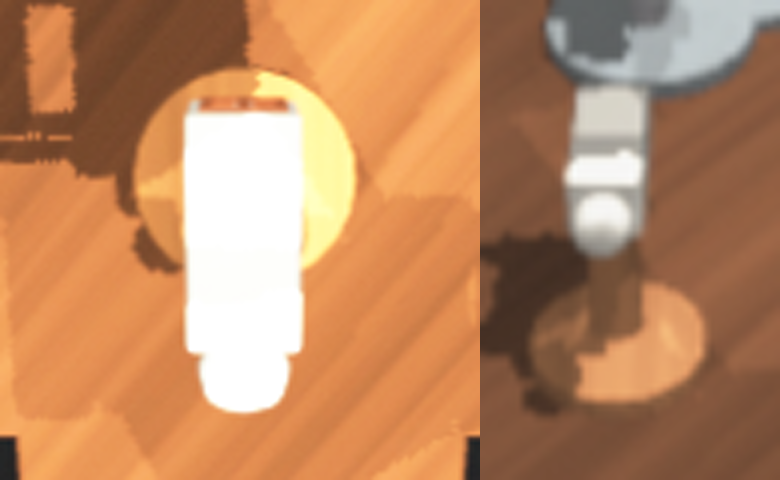

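The seal lies level on the pillar. In the wrist half the block spans u 186–302 over the foot circle at u 134–357, so it is laterally centred to about 1 mm. Next I'll go above the mirror tab.

Request:
step_arm:
  moves:
    - {"claw":0.6,"dp":[0.04,0,0],"roll":0}
    - {"claw":0.8,"dp":[0.09,0,0],"roll":0}
    - {"claw":1,"dp":[0.14,0,0],"roll":-0.03}
    - {"claw":1,"dp":[0.19,0,0],"roll":-0.06}
    - {"claw":1,"dp":[0.214,0,0],"roll":-0.063}
    - {"claw":1,"dp":[0.214,0,0],"roll":-0.063}
    - {"claw":1,"dp":[0.214,0,0],"roll":-0.063}

```text
t: 10.8
tool_pos: [0.4485, 0.0669, 0.2611]
orientation: [0.399, 0.917, -0.0, 0.001]
wrist_force: [-0.8, 1.2, 0.2]
gripper_width: 0.999
gripper_force: 0.0
```

```bash
python3 - <<'E'
from h import *
s=manip.get_state();to((.446,.0685,.26),43)
w=manip.get_image("wrist")[...,::-1];cv2.imwrite("pics/w4.png",w)
print(wproj((.4461,.0684,.19),s),wproj((.4461,.0684,.14),s),wproj((.4461,.0684,.008),s))
u,v=map(int,wproj((.4461,.0684,.16),s));print(u-75,v-75)
a=cv2.resize(w[max(v-100,0):v+100,u-100:u+100],(600,600),interpolation=2);print(u-100,max(v-100,0))
cv2.imwrite("pics/c4.png",a)
E
```

```text
t 10.8 pos [0.4485 0.0669 0.2611] head 42.94 tilt [-0.0017  0.0007] dp [ 0.0029 -0.0008  0.0011] roll -0.0010311403865139747 F [-0.7511  1.1658  0.154 ]
[283.0267 218.1127] [283.169  201.5364] [283.3895 176.1963]
208 132
183 107
```

View pics/c4.png

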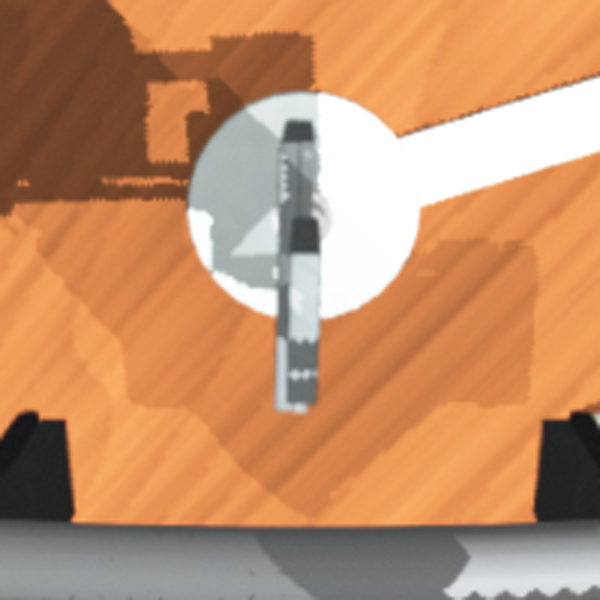

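The mirror foot's circle is centred at crop (303,205), within about 1 mm of my estimate. The tab is parallel to the tool x axis, at u≈290–320 and well between the open fingers.

Request:
step_arm:
  moves:
    - {"claw":1,"dp":[0.0035,0,0.03],"roll":0}
    - {"claw":1,"dp":[0.0035,0,0.06],"roll":0}
    - {"claw":1,"dp":[0.0035,0,0.09],"roll":0}
    - {"claw":1,"dp":[0.0035,0,0.11],"roll":0}
    - {"claw":0.4,"dp":[0.0035,0,0.111],"roll":0}
    - {"claw":0,"dp":[0.0035,0,0.111],"roll":0}
    - {"claw":-0.3,"dp":[0.0035,0,0.111],"roll":0}
    - {"claw":-0.3,"dp":[0.0035,0,0.111],"roll":0}
    - {"claw":-0.3,"dp":[0.0035,0,0.111],"roll":0}

```text
t: 11.98
tool_pos: [0.4447, 0.0703, 0.1505]
orientation: [0.399, 0.917, 0.0, 0.001]
wrist_force: [0.2, -0.4, -1.0]
gripper_width: 0.519
gripper_force: 0.0
```

```bash
python3 - <<'E'
from h import *
s=manip.get_state();to((.4458,.0692,.15),43)
w=manip.get_image("wrist")[...,::-1]
a=w[150:410,134:434];a=cv2.resize(a,(780,580)[:2] if 0 else (690,598),interpolation=2)
cv2.imwrite("pics/c5.png",a);print(wproj(s["tool_pos"],s))
E
```

```text
t 11.97 pos [0.4447 0.0703 0.1505] head 42.98 tilt [-0.0008  0.0007] dp [-0.0016 -0.      0.0005] roll -0.0003807350549934735 F [ 0.1526 -0.4318 -0.9661]
[284.1365 261.6647]
```

View pics/c5.png

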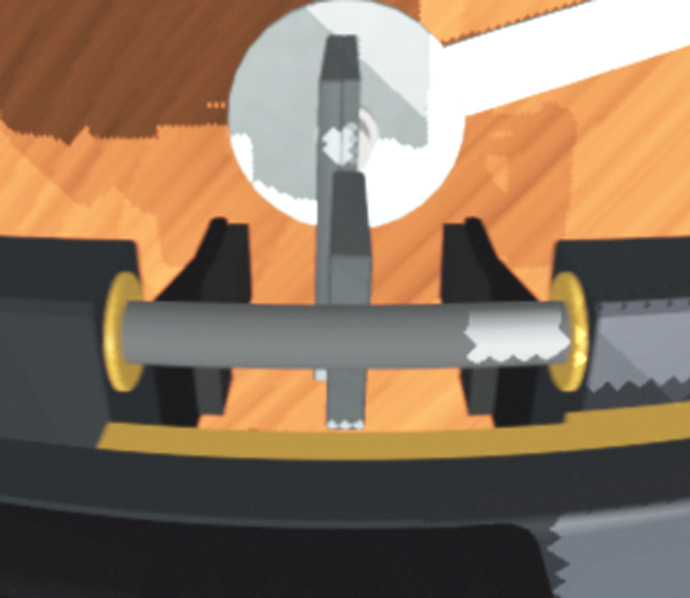

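The tab (u 328–370) sits centred between the fingers (249–443). I'll close on it.

Request:
step_arm:
  moves:
    - {"claw":-0.6,"dp":[-0.001,0,0],"roll":0}
    - {"claw":-0.8,"dp":[-0.001,0,0],"roll":0}
    - {"claw":-1,"dp":[-0.001,0,0],"roll":0}
    - {"claw":-1,"dp":[-0.001,0,0],"roll":0}
    - {"claw":-1,"dp":[-0.001,0,0],"roll":0}
    - {"claw":-1,"dp":[-0.001,0,0],"roll":0}
    - {"claw":-1,"dp":[-0.001,0,0],"roll":0}
    - {"claw":-1,"dp":[-0.001,0,0],"roll":0}
    - {"claw":-1,"dp":[-0.001,0,0],"roll":0}

```text
t: 13.15
tool_pos: [0.4456, 0.0699, 0.1501]
orientation: [0.399, 0.917, 0.0, 0.0]
wrist_force: [2.1, 4.1, -2.0]
gripper_width: 0.091
gripper_force: 29.9
```

```bash
python3 - <<'E'
from h import *
s=manip.get_state();to((.4458,.0692,.15),5.2);print(s["torque"],s["wrist_force"],s["gripper_width"])
E
```

```text
t 13.15 pos [0.4456 0.0699 0.1501] head 42.94 tilt [-0.0001  0.001 ] dp [-0.0007 -0.0003  0.0001] roll 0.658711868097018 F [ 2.0538  4.0745 -1.9814]
[ 0.6716 -0.3982 -0.4221] [ 2.0538  4.0745 -1.9814] 0.09111675833070602
```

```bash
python3 - <<'E'
from h import *
from scipy.spatial.transform import Rotation as R
s={"tool_pos":np.array([.4485,.0669,.2611]),"orientation":R.from_matrix(np.array([[-np.sin(np.radians(42.94)),np.cos(np.radians(42.94)),0],[np.cos(np.radians(42.94)),np.sin(np.radians(42.94)),0],[0,0,-1]]).astype(float)).as_quat()}
w=cv2.imread("pics/w4.png");g=cv2.GaussianBlur(w,(3,3),0)[...,0].astype(float)
e=[];f=[]
for u in range(330,440,4):
    c=int(round(107+(106-0.314*((u-183)*3-500)+35*0+35)/3)) # bar middle row guess
    col=g[:,u]; up=c
    while col[up]>150 and up>0:up-=1
    dn=c
    while col[dn]>150 and dn<419:dn+=1
    if dn-up<12 or dn-up>40: continue
    e.append(wonz((u,up+.5),.008,s));f.append(wonz((u,dn-.5),.008,s))
e=np.array(e);f=np.array(f);m=(e+f)/2
k=np.polyfit(m[:,1],m[:,0],1);print(len(m),np.linalg.norm(e-f,axis=1).round(4),"heading",np.degrees(np.arctan2(1,k[0])),"bar line x at y=.0696",np.polyval(k,.0696), m[0],m[-1])
# top/scene: edges of lens etc
t=cv2.imread("pics/top0.png")[...,0].astype(int)
M=[]
for u in range(225,258,2):
    col=t[195:240,u]; i=np.where(col>110)[0]
    if len(i)>2 and i[-1]-i[0]<16: M.append(onz("top",(u,195+(i[0]+i[-1])/2),.008))
M=np.array(M);k=np.polyfit(M[:,1],M[:,0],1);print(len(M),"heading",np.degrees(np.arctan2(1,k[0])),np.polyval(k,.0684),M[0],M[-1])
E
```

```text
26 [0.0339 0.0339 0.0339 0.0326 0.034  0.034  0.034  0.0327 0.0341 0.0341
 0.0342 0.0329 0.033  0.0344 0.0331 0.0332 0.0333 0.0333 0.0334 0.0335
 0.0336 0.0337 0.0338 0.0339 0.0436 0.0519] heading 62.42489200648958 bar line x at y=.0696 0.4477968608667541 [0.4754 0.1247 0.008 ] [0.5394 0.258  0.008 ]
17 heading 61.13286378898793 0.444383444055046 [0.5365 0.2351 0.008 ] [0.4729 0.1191 0.008 ]
```

Request:
step_arm:
  moves:
    - {"claw":-1,"dp":[0,0.0005,0],"roll":0.07}
    - {"claw":-1,"dp":[0,0.0005,0],"roll":0.15}
    - {"claw":-1,"dp":[0,0.0005,0],"roll":0.23}
    - {"claw":-1,"dp":[0,0.0005,0],"roll":0.31}
    - {"claw":-1,"dp":[0,0.0005,0],"roll":0.39}
    - {"claw":-1,"dp":[0,0.0005,0],"roll":0.47}
    - {"claw":-1,"dp":[0,0.0005,0],"roll":0.55}
    - {"claw":-1,"dp":[0,0.0005,0],"roll":0.62}
    - {"claw":-1,"dp":[0,0.0005,0],"roll":0.659}
    - {"claw":-1,"dp":[0,0.0005,0],"roll":0.659}

```text
t: 14.4
tool_pos: [0.4453, 0.0698, 0.15]
orientation: [0.673, 0.739, -0.0, 0.0]
wrist_force: [1.5, 1.7, -0.5]
gripper_width: 0.084
gripper_force: 29.9
```

```bash
python3 - <<'E'
from h import *
s=manip.get_state();to((.4458,.0698,.15),5.2);print(s["torque"],s["gripper_width"],s["gripper_force"])
w=manip.get_image("wrist")[...,::-1];sc=manip.get_image("scene")[...,::-1];t=manip.get_image("top")[...,::-1]
cv2.imwrite("pics/w6.png",w);cv2.imwrite("pics/s6.png",sc);cv2.imwrite("pics/t6.png",t)
a=cv2.resize(sc[130:310,190:360],(566,600),interpolation=2);cv2.imwrite("pics/c6.png",a)
cv2.imwrite("pics/c6.png",np.hstack([cv2.resize(w,(400,300)),cv2.resize(a,(283,300))]))
E
```

```text
t 14.4 pos [0.4453 0.0698 0.15  ] head 5.33 tilt [-0.0005 -0.0005] dp [-0.      0.0005  0.    ] roll 0.002329594928178442 F [ 1.5433  1.6793 -0.5345]
[ 0.389  -0.1971  0.0788] 0.08417404051756035 29.948099828325212
```

View pics/c6.png

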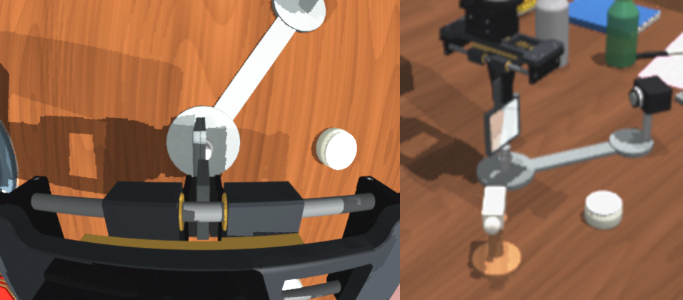

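The wrist view (left) shows the mirror turned with the tab gripped. The scene view (right) shows the mirror now facing between camera and seal, with the seal still on the pillar. One last numeric check of the bearings.

```bash
python3 - <<'E'
from h import *
def pose(p,h):
    h=np.radians(h);return {"tool_pos":np.array(p),"orientation":R.from_matrix(np.array([[-np.sin(h),np.cos(h),0],[np.cos(h),np.sin(h),0],[0,0,-1.]])).as_quat()}
s=pose((.4453,.0698,.15),5.33)
w=cv2.imread("pics/w6.png");m=(w[...,0]>125)&(np.ptp(w.astype(int),axis=2)<60)
L=[]
for v in range(60,145,4):
    r=np.where(m[v,270:425])[0]
    if len(r)==0: continue
    g=max(np.split(r,np.where(np.diff(r)>1)[0]+1),key=len)+270
    if 15<len(g)<50: L.append((wonz((g[0]-.5,v),.008,s),wonz((g[-1]+.5,v),.008,s)))
L=np.array(L);d=np.linalg.norm(L[:,0]-L[:,1],axis=1);ok=abs(d-np.median(d))<.003
M=L.mean(1)[ok];k=np.polyfit(M[:,1],M[:,0],1)
print(ok.sum(),d.round(3),"bar heading",np.degrees(np.arctan2(1,k[0])),"x at y=.0698",np.polyval(k,.0698))
# mark from w3
s=pose((.5818,-.0974,.2596),39.36)
P=[wonz((224+u/4-.4,138+113/4-.4),.113,s) for u in(186,302)];mk=(P[0]+P[1])/2;e=P[1]-P[0]
q=[wonz((224+244/4-.4,138+352/4-.4),.113,s)]
b=mk-q[0];print("mark",mk,"width",np.linalg.norm(e),"yaw",np.degrees(np.arctan2(b[1],b[0])),np.linalg.norm(b))
for A in((.4458,.0699),(.4461,.0684)):
    D=mk[:2]-A;print("mark bearing",np.degrees(np.arctan2(D[1],D[0])))
to((.4458,.0698,.15),5.2)
E
```

```text
22 [0.04  0.04  0.04  0.04  0.039 0.039 0.039 0.039 0.04  0.039 0.038 0.038
 0.039 0.039 0.038 0.038 0.038 0.039 0.038 0.038 0.038 0.038] bar heading 61.404436357382615 x at y=.0698 0.44618488878235424
mark [ 0.5626 -0.072   0.113 ] width 0.027671159917456584 yaw 129.4232822686062 0.0599828951765643
mark bearing -50.549820957929896
mark bearing -50.32329470440284
t 14.55 pos [0.4453 0.0698 0.1501] head 5.3 tilt [-0.0004 -0.0005] dp [-0.      0.0005  0.0001] roll 0.0016966490352554047 F [ 0.6483  1.9094 -0.7873]
```

Request:
step_arm:
  moves:
    - {"claw":-1,"dp":[0,0,0],"roll":0}
    - {"claw":-1,"dp":[0,0,0],"roll":0}
    - {"claw":-1,"dp":[0,0,0],"roll":0}
    - {"claw":-1,"dp":[0,0,0],"roll":0}

```text
t: 15.05
tool_pos: [0.4453, 0.0698, 0.15]
orientation: [0.674, 0.739, -0.0, -0.0]
wrist_force: [0.3, 1.2, -0.6]
gripper_width: 0.094
gripper_force: 30.0
```

```bash
python3 -c "
from h import *
to((.4458,.0698,.15),5.3);print(manip.job_done())"
```

```text
t 15.05 pos [0.4453 0.0698 0.15  ] head 5.23 tilt [-0.0002 -0.0005] dp [-0.0001  0.0005  0.    ] roll -0.0012126433559279924 F [ 0.2808  1.218  -0.645 ]
the job is handed in; nothing more can be done
None
```

I handed the job in at about 15 s: the seal lies on the pillar, carved end facing the mirror, and the arm is holding the tab at about 5.2° against the 5.3° I worked out for the right angle (no verdict came back).

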